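# Seat and clamp a plaster casting mould

## Robot

A 6-joint arm with a two-finger parallel gripper is mounted at the origin on the work surface. World frame = base frame: x ahead of the robot, y to its left, z up, the work surface at z = 0. Lengths are in mm, angles in rad, forces in N, time in s.
With the tool pointing down it reaches from about 350 to 775 mm from the base axis. Payload 7.3 kg.
Tool frame: the origin (TCP) lies at the very end of the fingers, on their centre line; the grasp point (between the pads) lies bot.grip_point_offset behind it (bot.grip_point_offset is the distance from the TCP to the grasp point, in mm); z points along the fingers, y is the line along which they close (so a half turn about z gives the same grasp; the last joint's range is limited). The gripper opens to 92 mm and grips with 3 to 60 N. Pads are 19 mm wide; open, the fingers measure 130 mm over their backs; the gripper's body (75 mm by 190 mm) begins 47 mm behind the grasp point.
Start: joints at [1.138, 0.342, 1.524, -0, 1.275, -0.146], TCP at [148.499, 503.58, 226.741] pointing down, gripper open.
Joint ranges: [-2.53, 2.53], [-0.77, 2.02], [0.04, 2.7], [-1, 4.14], [0.28, 2.66], [-3.11, 3.11]. Speed limits (rad/s): [2.57, 2.57, 3.14, 3.14, 3.14, 3.14].

## Interface

Orientations are given as [roll, pitch, yaw] about the fixed x, y, z axes, in that order (R = Rz(yaw) Ry(pitch) Rx(roll)).
In Python, from plant import bot gives the robot as it stands. The module is installed in compiled form; this text tells all that it offers.
- The arm moves only by the tool carry_out, never from a script. Its argument "plan" is a list of rows, each an object of numbers: "tx", "ty", "tz": the shift along the world's x, y, z in mm; "rx", "ry", "rz": the turn, a rotation vector about the world's x, y, z in rad. A call has 1 to 12 rows; each row shifts and turns the commanded pose from where the row before left it; what a row does not reach is not made up. A row lasts 1/10 s, in which the tool goes at most 50 mm and 8.59 degrees, less where a joint would pass 70% of its speed; a pose out of reach is approached as far as the arm can. A call with a gripper value outside its range is refused whole. "gripper" is the closure, from 0 (fully open) to 1 (shut), set as the call begins (left out, the last holds). The fingers move at their own pace and stop on an object; the grip force is fixed at half the most. Time passes only in rows, so rows that do not move let the fingers close. It gives the time, the measured TCP pose, the force, the opening and the grip force at its end, in the units of the state.
- bot.get_obs(): the state, without advancing time (a new reading comes with each control period).
- bot.capture(name): name is "scene" or "top" or "wrist"; returns the picture (400x640x3 uint8, red, green, blue); there is no depth.
- bot.camera_model(name): a dict with "camera_matrix" (3x3 intrinsics, pixels), "dist" ([k1, k2, p1, p2, k3] as OpenCV has them; the pictures are not rectified), "R" (3x3) and "t" (3): a world point X has camera coordinates R X + t. Camera axes: x right, y down, z forward; pixel columns grow to the right and rows downward; lengths in mm; the calibration is good to about 2 mm. A picture is of the moment at which its call begins: read the wrist's pose just before it. camera_model takes no time and is no camera call; for the wrist camera it gives the pose at the moment of the call.
- bot.close_job(): hands the job in; it is judged then, once.
The state is a dict: "time": time; "joint_positions": joint angles; "dq": joint speeds; "tau": joint torques, N m; "tool_pos": TCP position; "tcp_rot": TCP orientation; "contact_force": force on the tool from outside, world axes, zero at the start; "moment": the same for the moment, N m; "grip_width": finger opening in mm; "finger_force": force on a finger pad.
Only numpy, scipy, OpenCV 4.12 (cv2) and the standard library are available. Lean on these libraries where they do the work, as an engineer would, in place of code of your own. Each camera call takes 0.05 s, during which the arm holds its last target. There are 200 camera calls.

## Task

Push the plaster mould along between the rails of its board until it sits square and fully home against the wooden end stop, and then push the handle of the toggle clamp over past centre so that it snaps shut with its pad pressing on the mould. Only push with the fingers: do not lift the mould off its board. Take the hand clear when done and leave the other things on the bench where they stand.

Things in the scene. Friction and masses are not known exactly. Their poses are not given: they have to be found in the camera images.
- jig: fixed plywood board 190 (x) x 420 (y) x 18 mm thick; origin at the centre of its underside, on the bench; +y runs along the board to the end stop and clamp. Two rails 14 mm high, 110 mm apart, y = -170 to 35 mm, guide the mould. End stop: block 146 mm wide, 26 mm thick, its top 62 mm above the bench. The steel clamp stands behind it (y = 65 to 145 mm).
- stop_face (a point): centre of the end stop's face that meets the mould, at (0, 35, 50) mm from the board's origin, 50 mm above the bench; axes as the board's
- mould_center (a point): centre of the loose plaster mould, a pale block 96 (x) x 110 (y) x 64 mm high with a seam, rubber band and pouring mouth, 0.7 to 0.9 kg; its +y face meets the stop. It slides on the board between the rails (7 mm play each side), top 82 mm above the bench, and starts 30 to 75 mm short of the stop. Home: this point 55 mm before stop_face. Sliding takes roughly 3 to 7 N.
- clamp (a joint): toggle clamp lever, rad: 0 = open (start), about 1.41 = shut with its pad on the mould, 1.5 = end of travel with nothing under the pad. A spring throws it away from centre (0.70) to either end; 10 to 14 N at the ball starts it, ever less towards centre. Handle and pad arm are one part.
- clamp_knob (a point): centre of the 28 mm black ball ending the handle (grip 20 mm thick), 120 mm from the pivot. It swings in the board's y-z plane: open, it leans 40 degrees from vertical to +y, away from the mould (ball 176 mm above the bench); it passes over the top (204 mm) and, shut, leans 40 degrees to -y, over the mould. The 90 mm pad arm stands upright while open, lies level when shut.
- clamp_pivot (a point): the clamp's hinge axis (along the board's x), at (0, 95, 84) mm from the board's origin
- spray: clear plastic spray bottle, 68 mm across and 170 mm tall; origin at its underside; a bystander to be left alone
- cup: small terracotta cup, 68 mm across and 75 mm tall; origin at its underside; a bystander to be left alone
- bowl: white bowl, 124 mm across and 50 mm tall; origin at its underside; a bystander to be left alone
- rib: flat wooden shaping rib, 50 x 90 x 8 mm; origin at its underside; a bystander to be left alone
- brush: brush lying flat; origin at its underside; a bystander to be left alone
- tin: steel tin, 52 mm across and 50 mm tall; origin at its underside; a bystander to be left alone
- roller: short wooden roller, 36 mm thick, 130 mm long, lying flat; origin at its underside; a bystander to be left alone
- mould: the same mould; origin at the centre of its underside
Not all that is in view belongs to the job. Leave any green or turquoise look-alike of the mould alone.

How it is judged (in metres and radians):
On the way, in this order (a step that is already met when the one before it is completed fails the run):
1. the mould is home against the end stop while the clamp is still open (y of mould_center in the frame of stop_face above -0.059 m and angle between the y axis of mould_center and the y axis of jig, either way round below 0.06 rad and angle between mould_center's own z axis and vertical below 0.06 rad and z of mould_center in the frame of stop_face between -0.006 and 0.006 m and value of joint clamp below 0.4 rad), for 0.2 s.
2. the clamp has snapped shut on the mould (value of joint clamp above 1.3 rad and contact force between clamp and mould above 2 N), for 0.2 s.
At the end, for the whole second after the job is handed in: the mould sits flat on the board, within 4 mm of the end stop and square to it within 0.06 rad, at rest; the clamp is shut (joint 1.30 to 1.46 rad) and its pad presses on the mould with more than 2 N (all of step 2 and y of mould_center in the frame of stop_face above -0.059 m and angle between the y axis of mould_center and the y axis of jig, either way round below 0.06 rad and angle between mould_center's own z axis and vertical below 0.06 rad and z of mould_center in the frame of stop_face between -0.006 and 0.006 m and value of joint clamp below 1.46 rad and linear speed of mould below 0.02 m/s); the robot touches nothing.
It fails at once if the mould is lifted off the board or tipped (z of mould_center in the frame of stop_face above 0.012 m or angle between mould_center's own z axis and vertical above 0.25 rad).
It fails at once if a bystander is moved by more than 30 mm (distance of any of spray, cup, bowl, rib, brush, tin, roller from where it was at the start of the episode above 0.03 m).
It also fails if it takes over 48 s, if anything falls off the work surface, if the arm or the gripper's body presses on something with over 40 N, if the wrist force passes 120 N, or if a joint passes its speed limit or range.

## Working session

There is one attempt and no reset: what is moved stays moved. The work goes in short steps, Python scripts to look and compute and a tool call to move; the robot and the scene stay as the last step left them, time stands still between calls to the robot, and variables do not carry over. Pictures are saved under pics/ and viewed, at most 10 in all, crops included, and the job is handed in when it is done.

Besides the shell and the picture viewer there is one more tool, called after "Call:" as name(argument=value, ...), one argument or row to a line, values as JSON. carry_out: Moves the arm, as the interface text tells. Its arguments: {"type":"object","properties":{"plan":{"type":"array"},"gripper":{"type":"number"}},"required":["plan"]}

```bash
mkdir -p pics
python3 - <<'E'
from plant import bot
import cv2
for n in("scene","top"):
    cv2.imwrite(f"pics/{n}0.png",bot.capture(n)[...,::-1])
    m=bot.camera_model(n);print(n,m)
o=bot.get_obs();print(o['time'],o['tool_pos'],o['tcp_rot'],o['grip_width'],o['contact_force'],bot.grip_point_offset)
E
```

```text
scene {'camera_matrix': array([[476.95794269,   0.        , 320.31262791],
       [  0.        , 476.95794269, 208.27580836],
       [  0.        ,   0.        ,   1.        ]]), 'dist': array([-0.05540093,  0.        ,  0.        ,  0.        ,  0.        ]), 'R': array([[-3.00946988e-01,  9.53640844e-01,  2.24891692e-04],
       [ 6.20864748e-01,  1.96109539e-01, -7.58991445e-01],
       [-7.23849346e-01, -2.28276562e-01, -6.51100558e-01]]), 't': array([ 154.63551185, -224.54073592, 1735.78155296])}
top {'camera_matrix': array([[404.90790133,   0.        , 318.80224626],
       [  0.        , 404.90790133, 193.08333437],
       [  0.        ,   0.        ,   1.        ]]), 'dist': array([-0.02331865,  0.        ,  0.        ,  0.        ,  0.        ]), 'R': array([[ 0.06106436, -0.99812062,  0.00513598],
       [-0.97680947, -0.06081692, -0.20529141],
       [ 0.20521794,  0.00751912, -0.97868742]]), 't': array([ -15.31057377,  560.75718208, 1112.15776644])}
0.1 [148.34460908 503.22270254 226.15071047] [-3.14026817e+00 -2.04275327e-04  2.85480904e+00] 91.96730729876089 [ 0.43918984 -0.54079074  0.35806486] 18.8
```

View pics/top0.png

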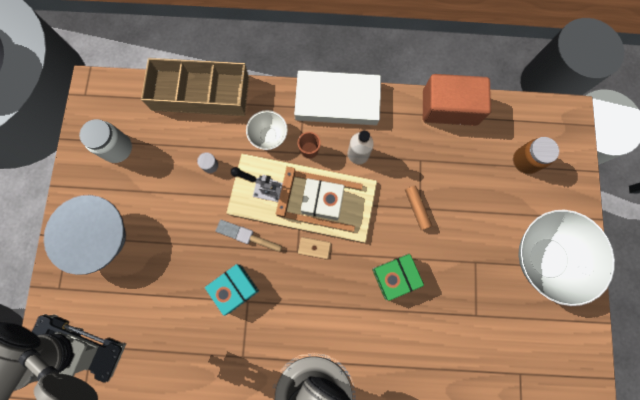

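View pics/scene0.png

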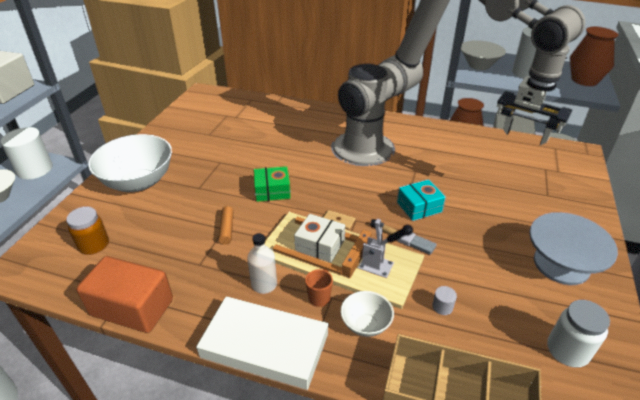

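The top view shows the pale mould at about (323,200) on the jig, with the clamp at (268,187) and its black ball at (236,173). The green block (398,278) and the turquoise block (231,290) are look-alikes, because the mould is the pale one between the rails. Next I'll check an enlarged crop.

Run:
```python
import cv2
i=cv2.imread("pics/top0.png")[145:250,220:385]
i=cv2.resize(i,None,fx=4.8,fy=4.8,interpolation=cv2.INTER_CUBIC)
for k in range(0,165,20): cv2.putText(i,str(220+k),(int(k*4.8),10),0,.35,(0,0,255));cv2.line(i,(int(k*4.8),12),(int(k*4.8),18),(0,0,255))
for k in range(5,105,20): cv2.putText(i,str(145+k),(0,int(k*4.8)),0,.35,(0,0,255))
cv2.imwrite("pics/crop0.png",i)
```

```text
(no output)
```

View pics/crop0.png

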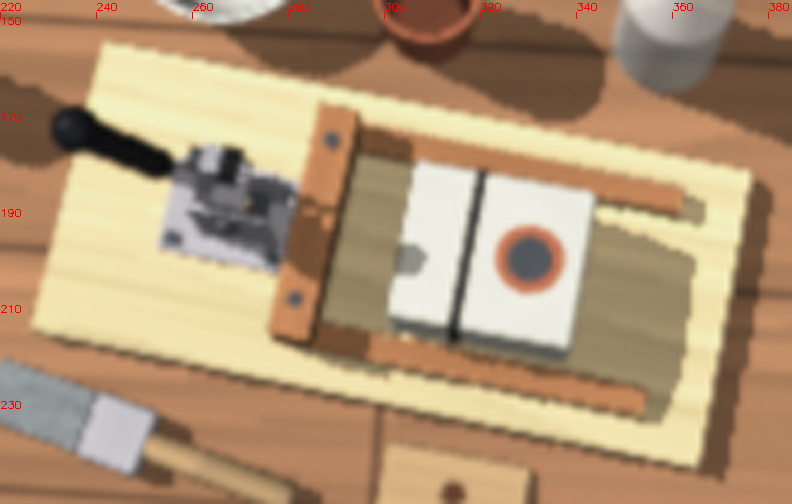

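The crop confirms the pale mould with its seam, band and mouth between the rails. Crop corners are (418,160), (597,190), (570,350), (390,318) for its top and (103,42), (750,172), (700,467), (33,330) for the board. The ball is at (73,129).

```bash
cat > h.py <<'E'
import numpy as np,cv2
from plant import bot
def ray(name,px,z,m=None):
    m=m or bot.camera_model(name)
    n=cv2.undistortPoints(np.array(px,float).reshape(-1,1,2),m['camera_matrix'],m['dist'])[:,0]
    R,t=m['R'],np.array(m['t']); C=-R.T@t
    d=np.c_[n,np.ones(len(n))]@R
    z=np.broadcast_to(z,len(n))
    return C+d*((z-C[2])/d[:,2])[:,None]
def proj(name,X):
    m=bot.camera_model(name)
    return cv2.projectPoints(np.array(X,float).reshape(-1,1,3),cv2.Rodrigues(m['R'])[0],np.array(m['t'],float),m['camera_matrix'],m['dist'])[0][:,0]
def fit(W,L):  # 2D rigid: W = c + R L
    W=W[:,:2];L=np.array(L,float);w=W-W.mean(0);l=L-L.mean(0)
    a=np.arctan2((l[:,0]*w[:,1]-l[:,1]*w[:,0]).sum(),(l*w).sum())
    R=np.array([[np.cos(a),-np.sin(a)],[np.sin(a),np.cos(a)]])
    c=W.mean(0)-R@L.mean(0);return c,a,W-(c+L@R.T)
E
python3 - <<'E'
from h import *
np.set_printoptions(suppress=True,precision=2)
f=lambda P:np.array(P)/4.8+[220,145]-0.4
B=ray("top",f([(103,42),(750,172),(700,467),(33,330)]),18)
M=ray("top",f([(418,160),(597,190),(570,350),(390,318)]),82)
K=ray("top",f([(73,129)]),176)
S=ray("top",f([(320,102),(358,112),(270,335),(312,347)]),62)
# board +x: up/down in image? world x ahead = up in image; y left; x' = y' rotated -90 => up in image
c,a,r=fit(B,[(95,210),(95,-210),(-95,-210),(-95,210)]);print("jig",c,a,r)
R=np.array([[np.cos(a),-np.sin(a)],[np.sin(a),np.cos(a)]])
cm,am,r=fit(M,[(48,55),(48,-55),(-48,-55),(-48,55)]);print("mould",cm,am,r)
print("mould in jig",(cm-c)@R, "knob in jig",(K[0,:2]-c)@R,"exp",95+120*np.sin(np.radians(40)))
print("stop in jig",(S[:,:2]-c)@R)
for n,l,z in (("stop",(0,35),50),("home",(0,-20),50),("pivot",(0,95),84),("knob",(0,172),176)): print(n,c+R@l, np.hypot(*(c+R@l)))
for n,p,z in (("spray",(360,155),60),("cup",(309,144),75),("bowl",(267,131),50),("tin",(207,158),50),("rib",(315,247),8),("roller",(418,208),36),("brush",(245,237),15)): 
  w=ray("top",[p],z)[0,:2];print(n,w,(w-c)@R)
E
```

```text
jig [554.94  69.46] -0.1398540937237485 [[-0.17  0.04]
 [-1.07  1.99]
 [ 0.51 -0.06]
 [ 0.74 -1.96]]
mould [543.64   7.98] -0.11066806417365856 [[ 0.15 -1.07]
 [ 0.64  1.16]
 [-0.49  1.64]
 [-0.3  -1.73]]
mould in jig [ -2.61 -62.45] knob in jig [  0.85 174.11] exp 172.1345131623847
stop in jig [[ 72.45  60.3 ]
 [ 70.93  36.31]
 [-73.47  58.44]
 [-75.49  32.47]]
stop [559.82 104.12] 569.4147991152739
home [552.15  49.65] 554.3762596398727
pivot [568.18 163.53] 591.2442551984348
knob [578.91 239.78] 626.605151577946
spray [682.27 -94.93] [ 149.   -145.03]
cup [701.66  56.68] [147.07   7.8 ]
bowl [743.18 186.54] [170.08 142.18]
tin [647.89 356.86] [ 51.99 297.55]
rib [409.01  20.91] [-137.73  -68.42]
roller [ 538.77 -273.58] [  31.81 -341.94]
brush [424.88 227.61] [-150.83  138.47]
```

The fit residuals are at most 2 mm. The mould is 42 mm short of home, and the ball is 174 mm along the board against 172 expected. The plan is to half-open the fingers across the board (about 88 mm over their backs) and push the mould's rear face with both. First I'll move above the place behind the mould.

Call:
carry_out(
  plan=[
    {"tx": 26,"ty": -39,"rz": -0.1187},
    {"tx": 26,"ty": -39,"rz": -0.1187},
    {"tx": 26,"ty": -39,"rz": -0.1187},
    {"tx": 26,"ty": -39,"rz": -0.1187},
    {"tx": 26,"ty": -39,"rz": -0.1187},
    {"tx": 26,"ty": -39,"rz": -0.1187},
    {"tx": 26,"ty": -39,"rz": -0.1187},
    {"tx": 26,"ty": -39,"rz": -0.1187},
    {"tx": 26,"ty": -39,"rz": -0.1187},
    {"tx": 26,"ty": -39,"rz": -0.1187},
    {"tx": 26,"ty": -39,"rz": -0.1187},
    {"tx": 26,"ty": -39,"rz": -0.1187},
  ],
  gripper=0.45,
)

```text
invalid input at $.plan[0]: expected keys tx, ty, tz, rx, ry, rz
```

Call:
carry_out(
  plan=[
    {"tx": 24.5,"ty": -38},
    {"tx": 24.5,"ty": -38},
    {"tx": 24.5,"ty": -38},
    {},
    {},
    {},
  ],
)

```text
invalid input at $.plan[0]: expected keys tx, ty, tz, rx, ry, rz
```

Run:
```python
from h import *
m=bot.camera_model("wrist");cv2.imwrite("pics/wrist1.png",bot.capture("wrist")[...,::-1]);np.save("w1.npy",m,allow_pickle=True)
cv2.imwrite("pics/scene1.png",bot.capture("scene")[...,::-1])
print(bot.get_obs())
print("spray base",ray("scene",[(263,285)],0))
```

```text
{'time': 0.2, 'joint_positions': array([ 1.13800722e+00,  3.42462595e-01,  1.52467473e+00, -2.26023745e-05,
        1.27538485e+00, -1.45999993e-01]), 'dq': array([ 0.00064016, -0.00050299, -0.00357669, -0.00087952,  0.00037144,
       -0.00064915]), 'tau': array([ 6.55154545e-04, -4.31081843e+01, -2.44159806e+01,  7.16515258e-02,
        5.36747917e-02, -6.35960873e-05]), 'tool_pos': array([148.39039902, 503.33726653, 226.29945848]), 'tcp_rot': array([-3.14066988e+00, -1.13840541e-04,  2.85481008e+00]), 'contact_force': array([ 0.59670224, -0.51395047, -0.56621524]), 'moment': array([-0.01441082,  0.01337872,  0.02350714]), 'finger_force': 0.0, 'grip_width': 92.02596377580676}
spray base [[713.44430347 -93.69691898   0.        ]]
```

View pics/wrist1.png

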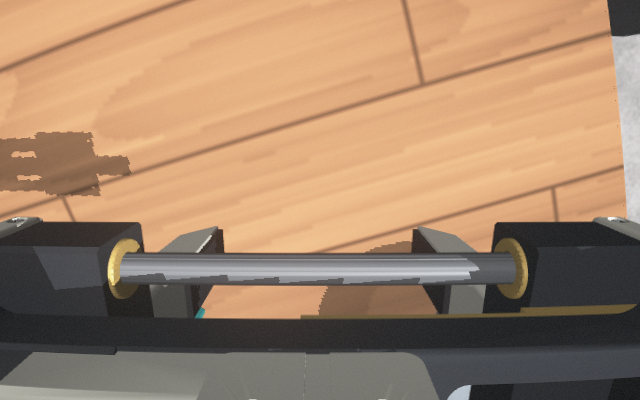

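The plan was refused because every key is required, so this wrist picture shows only bare bench. I'll resend the moves with all keys.

Call:
carry_out(
  plan=[
    {"tx": 26,"ty": -39,"tz": 0,"rx": 0,"ry": 0,"rz": -0.1187},
    {"tx": 26,"ty": -39,"tz": 0,"rx": 0,"ry": 0,"rz": -0.1187},
    {"tx": 26,"ty": -39,"tz": 0,"rx": 0,"ry": 0,"rz": -0.1187},
    {"tx": 26,"ty": -39,"tz": 0,"rx": 0,"ry": 0,"rz": -0.1187},
    {"tx": 26,"ty": -39,"tz": 0,"rx": 0,"ry": 0,"rz": -0.1187},
    {"tx": 26,"ty": -39,"tz": 0,"rx": 0,"ry": 0,"rz": -0.1187},
    {"tx": 26,"ty": -39,"tz": 0,"rx": 0,"ry": 0,"rz": -0.1187},
    {"tx": 26,"ty": -39,"tz": 0,"rx": 0,"ry": 0,"rz": -0.1187},
    {"tx": 26,"ty": -39,"tz": 0,"rx": 0,"ry": 0,"rz": -0.1187},
    {"tx": 26,"ty": -39,"tz": 0,"rx": 0,"ry": 0,"rz": -0.1187},
    {"tx": 26,"ty": -39,"tz": 0,"rx": 0,"ry": 0,"rz": -0.1187},
    {"tx": 26,"ty": -39,"tz": 0,"rx": 0,"ry": 0,"rz": -0.1187},
  ],
  gripper=0.45,
)

```text
time: 1.4
tool_pos: [461.2, 33.7, 226.8]
tcp_rot: [3.141, -0.0, 1.425]
contact_force: [0.4, 0.4, 0.1]
grip_width: 50.3
finger_force: 0.0
```

Call:
carry_out(
  plan=[
    {"tx": 24.5,"ty": -38,"tz": 0,"rx": 0,"ry": 0,"rz": 0},
    {"tx": 24.5,"ty": -38,"tz": 0,"rx": 0,"ry": 0,"rz": 0},
    {"tx": 24.5,"ty": -38,"tz": 0,"rx": 0,"ry": 0,"rz": 0},
    {"tx": 0,"ty": 0,"tz": 0,"rx": 0,"ry": 0,"rz": 0},
    {"tx": 0,"ty": 0,"tz": 0,"rx": 0,"ry": 0,"rz": 0},
  ],
)

```text
time: 1.9
tool_pos: [533.7, -78.9, 226.0]
tcp_rot: [-3.14, -0.001, 1.429]
contact_force: [-0.2, 1.1, -0.5]
grip_width: 50.4
finger_force: 0.0
```

Run:
```python
from h import *
m=bot.camera_model("wrist");cv2.imwrite("pics/wrist2.png",bot.capture("wrist")[...,::-1])
for i in range(1):
  o=bot.get_obs();print({k:o[k] for k in('time','tool_pos','tcp_rot','joint_positions','grip_width','contact_force')})
```

```text
{'time': 1.95, 'tool_pos': array([533.40279542, -78.01434054, 226.24359713]), 'tcp_rot': array([-3.14016545e+00, -5.96205026e-04,  1.42992025e+00]), 'joint_positions': array([-2.87657587e-01,  3.69046305e-01,  1.48487901e+00,  3.96685167e-04,
        1.28916642e+00, -1.46892471e-01]), 'grip_width': 50.615473779166194, 'contact_force': array([-1.00018679,  1.72572518, -0.08920017])}
```

View pics/wrist2.png

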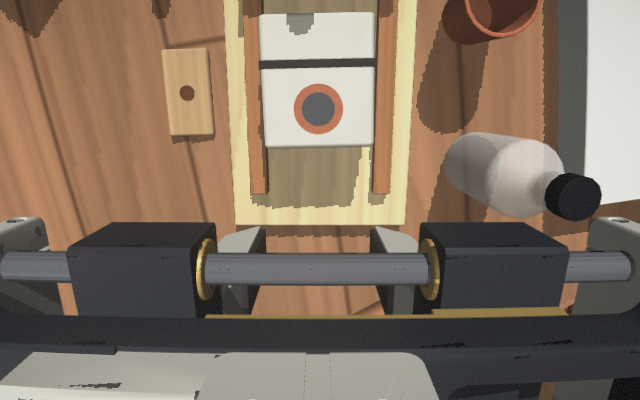

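The wrist view shows the board centred at about column 320, with the mould's rear top edge at row 147. The spray bottle's inner side is near column 445, clear of the gripper body. Now I'll descend and then push in small steps along board +y (0.139, 0.990).

Call:
carry_out(
  plan=[
    {"tx": 0,"ty": 0,"tz": -46,"rx": 0,"ry": 0,"rz": 0},
    {"tx": 0,"ty": 0,"tz": -46,"rx": 0,"ry": 0,"rz": 0},
    {"tx": 0,"ty": 0,"tz": -46,"rx": 0,"ry": 0,"rz": 0},
    {"tx": 0,"ty": 0,"tz": -46,"rx": 0,"ry": 0,"rz": 0},
    {"tx": 0,"ty": 0,"tz": 0,"rx": 0,"ry": 0,"rz": 0},
    {"tx": 0,"ty": 0,"tz": 0,"rx": 0,"ry": 0,"rz": 0},
  ],
)

```text
time: 2.55
tool_pos: [533.9, -77.4, 43.6]
tcp_rot: [-3.141, -0.0, 1.432]
contact_force: [-0.1, -0.3, 0.3]
grip_width: 50.4
finger_force: 0.0
```

Call:
carry_out(
  plan=[
    {"tx": 0.7,"ty": 5,"tz": 0,"rx": 0,"ry": 0,"rz": 0},
    {"tx": 0.7,"ty": 5,"tz": 0,"rx": 0,"ry": 0,"rz": 0},
    {"tx": 0.7,"ty": 5,"tz": 0,"rx": 0,"ry": 0,"rz": 0},
    {"tx": 0.7,"ty": 5,"tz": 0,"rx": 0,"ry": 0,"rz": 0},
    {"tx": 0.7,"ty": 5,"tz": 0,"rx": 0,"ry": 0,"rz": 0},
    {"tx": 0.7,"ty": 5,"tz": 0,"rx": 0,"ry": 0,"rz": 0},
    {"tx": 0.7,"ty": 5,"tz": 0,"rx": 0,"ry": 0,"rz": 0},
    {"tx": 0.7,"ty": 5,"tz": 0,"rx": 0,"ry": 0,"rz": 0},
  ],
)

```text
time: 3.35
tool_pos: [540.3, -39.1, 43.5]
tcp_rot: [3.14, 0.001, 1.43]
contact_force: [-0.6, -6.6, 4.3]
grip_width: 50.4
finger_force: 2.9
```

Call:
carry_out(
  plan=[
    {"tx": 0.55,"ty": 4,"tz": 0,"rx": 0,"ry": 0,"rz": 0},
    {"tx": 0.55,"ty": 4,"tz": 0,"rx": 0,"ry": 0,"rz": 0},
    {"tx": 0.55,"ty": 4,"tz": 0,"rx": 0,"ry": 0,"rz": 0},
    {"tx": 0.55,"ty": 4,"tz": 0,"rx": 0,"ry": 0,"rz": 0},
  ],
)

```text
time: 3.75
tool_pos: [542.5, -23.1, 43.5]
tcp_rot: [3.14, 0.001, 1.43]
contact_force: [-1.1, -4.7, 4.5]
grip_width: 50.7
finger_force: 2.9
```

Sliding force is about 5–6 N. About 9 mm remains, so I'll use fine steps until the stop is felt.

Call:
carry_out(
  plan=[
    {"tx": 0.35,"ty": 2.5,"tz": 0,"rx": 0,"ry": 0,"rz": 0},
    {"tx": 0.35,"ty": 2.5,"tz": 0,"rx": 0,"ry": 0,"rz": 0},
    {"tx": 0.2,"ty": 1.5,"tz": 0,"rx": 0,"ry": 0,"rz": 0},
  ],
)

```text
time: 4.05
tool_pos: [543.4, -16.6, 43.5]
tcp_rot: [3.14, 0.001, 1.43]
contact_force: [-1.6, -6.3, 3.9]
grip_width: 50.3
finger_force: 2.9
```

Call:
carry_out(
  plan=[
    {"tx": 0.2,"ty": 1.2,"tz": 0,"rx": 0,"ry": 0,"rz": 0},
    {"tx": 0.2,"ty": 1.2,"tz": 0,"rx": 0,"ry": 0,"rz": 0},
  ],
)

```text
time: 4.25
tool_pos: [543.6, -15.3, 43.5]
tcp_rot: [3.14, 0.003, 1.431]
contact_force: [-3.3, -15.3, 5.0]
grip_width: 50.7
finger_force: 7.9
```

Call:
carry_out(
  plan=[
    {"tx": 0.2,"ty": 1.2,"tz": 0,"rx": 0,"ry": 0,"rz": 0},
    {"tx": 0,"ty": 0,"tz": 0,"rx": 0,"ry": 0,"rz": 0},
    {"tx": 0,"ty": 0,"tz": 0,"rx": 0,"ry": 0,"rz": 0},
  ],
)

```text
time: 4.55
tool_pos: [543.5, -15.3, 43.5]
tcp_rot: [3.14, 0.004, 1.43]
contact_force: [-4.2, -16.4, 4.8]
grip_width: 50.6
finger_force: 8.3
```

Run:
```python
from h import *
i=bot.capture("top")[...,::-1][145:250,220:385]
cv2.imwrite("pics/crop3.png",cv2.resize(i,None,fx=4.8,fy=4.8,interpolation=cv2.INTER_CUBIC))
```

```text
(no output)
```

View pics/crop3.png

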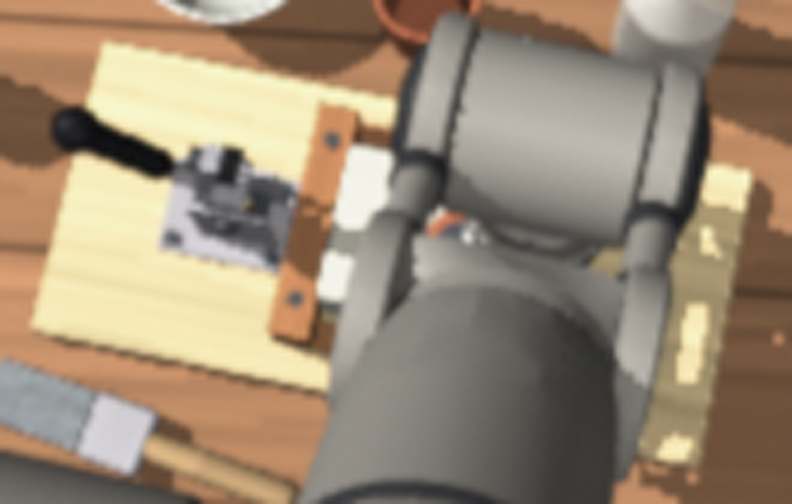

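The mould now meets the stop with no visible gap along its whole width (stop face at about x 335 in the crop). The force rose to 16 N, which agrees. The clamp is still open. I'll back off, rise, close the fingers and travel over to behind the ball.

Call:
carry_out(
  plan=[
    {"tx": -1.4,"ty": -10,"tz": 0,"rx": 0,"ry": 0,"rz": 0},
    {"tx": -2.8,"ty": -20,"tz": 0,"rx": 0,"ry": 0,"rz": 0},
    {"tx": 0,"ty": 0,"tz": 48,"rx": 0,"ry": 0,"rz": 0},
    {"tx": 0,"ty": 0,"tz": 48,"rx": 0,"ry": 0,"rz": 0},
    {"tx": 0,"ty": 0,"tz": 48,"rx": 0,"ry": 0,"rz": 0},
    {"tx": 0,"ty": 0,"tz": 48,"rx": 0,"ry": 0,"rz": 0},
    {"tx": 0,"ty": 0,"tz": 0,"rx": 0,"ry": 0,"rz": 0},
  ],
)

```text
time: 5.3
tool_pos: [542.2, -42.6, 241.8]
tcp_rot: [3.128, 0.0, 1.431]
contact_force: [0.9, -0.8, 0.3]
grip_width: 50.6
finger_force: 0.0
```

Call:
carry_out(
  plan=[
    {"tx": 5.7,"ty": 41,"tz": 0,"rx": 0,"ry": 0,"rz": 0},
    {"tx": 5.7,"ty": 41,"tz": 0,"rx": 0,"ry": 0,"rz": 0},
    {"tx": 5.7,"ty": 41,"tz": 0,"rx": 0,"ry": 0,"rz": 0},
    {"tx": 5.7,"ty": 41,"tz": 0,"rx": 0,"ry": 0,"rz": 0},
    {"tx": 5.7,"ty": 41,"tz": 0,"rx": 0,"ry": 0,"rz": 0},
    {"tx": 5.7,"ty": 41,"tz": 0,"rx": 0,"ry": 0,"rz": 0},
    {"tx": 5.7,"ty": 41,"tz": 0,"rx": 0,"ry": 0,"rz": 0},
    {"tx": 5.7,"ty": 41,"tz": 0,"rx": 0,"ry": 0,"rz": 0},
    {"tx": 0,"ty": 0,"tz": 0,"rx": 0,"ry": 0,"rz": 0},
    {"tx": 0,"ty": 0,"tz": 0,"rx": 0,"ry": 0,"rz": 0},
  ],
  gripper=1.0,
)

```text
time: 6.3
tool_pos: [584.0, 286.5, 233.3]
tcp_rot: [-3.14, 0.001, 1.433]
contact_force: [-0.8, 0.4, -0.3]
grip_width: 0.3
finger_force: 0.0
```

Run:
```python
from h import *
np.set_printoptions(suppress=True,precision=3)
cv2.imwrite("pics/top4.png",bot.capture("top")[...,::-1]);i=bot.capture("scene")[...,::-1][190:310,270:450]
cv2.imwrite("pics/scene4.png",cv2.resize(i,None,fx=4.4,fy=4.4,interpolation=cv2.INTER_CUBIC))
o=bot.get_obs();p=o['tool_pos'];d=p[:2]-[554.9,69.5];a=-.14
print(p,o['joint_positions'],o['grip_width'],"jig",d@[np.cos(a),np.sin(a)],d@[-np.sin(a),np.cos(a)])
```

```text
[584.471 284.819 234.118] [ 0.336  0.576  1.125 -0.     1.442  0.477] 0.49910330799208646 jig -0.7649261043528597 217.33848379512415
```

View pics/scene4.png

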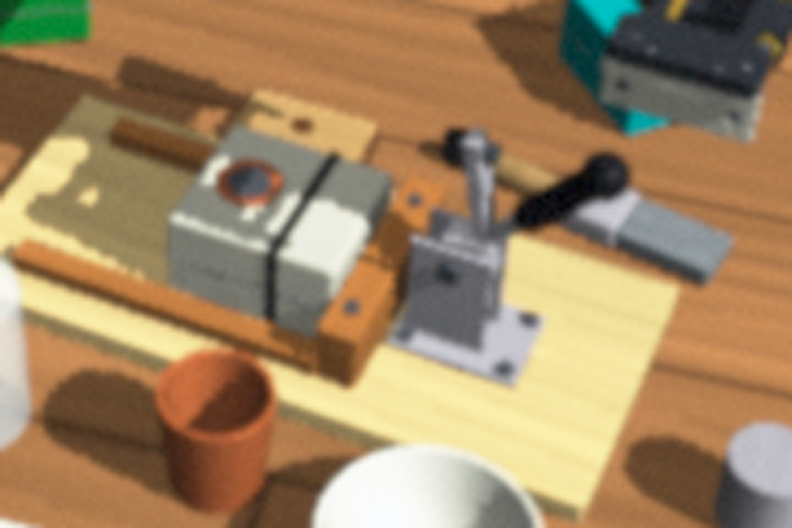

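The mould sits flush on the stop and the handle is still open, with the ball at crop (605,175). Before descending I'll check that the tip projects where the tool appears.

Run:
```python
from h import *
p=bot.get_obs()['tool_pos']
k=[554.9+.139*172,69.5+.99*172,176]
q=proj("scene",[p,p+[0,0,66],p+[0,0,19],k]);print(q,(q-[270,190])*4.4)
```

```text
[[429.04182809 215.43965823]
 [433.45632573 193.09735687]
 [430.27983794 209.18827761]
 [407.07800185 228.29707005]] [[699.78404361 111.9344962 ]
 [719.20783321  13.62837021]
 [705.23128696  84.42842148]
 [603.14320813 168.5071082 ]]
```

The ball projects within 7 crop pixels (1.6 image pixels) of where it is seen. I'll descend behind it and push over towards board −y, rising with the ball.

Call:
carry_out(
  plan=[
    {"tx": 0,"ty": 0,"tz": -33,"rx": 0,"ry": 0,"rz": 0},
    {"tx": 0,"ty": 0,"tz": -33,"rx": 0,"ry": 0,"rz": 0},
    {"tx": 0,"ty": 0,"tz": 0,"rx": 0,"ry": 0,"rz": 0},
    {"tx": 0,"ty": 0,"tz": 0,"rx": 0,"ry": 0,"rz": 0},
  ],
)

```text
time: 6.8
tool_pos: [585.0, 284.6, 169.3]
tcp_rot: [-3.141, 0.0, 1.429]
contact_force: [0.4, 0.3, 1.3]
grip_width: 0.0
finger_force: 0.0
```

Call:
carry_out(
  plan=[
    {"tx": -0.8,"ty": -6,"tz": 0,"rx": 0,"ry": 0,"rz": 0},
    {"tx": -0.8,"ty": -6,"tz": 0,"rx": 0,"ry": 0,"rz": 0},
    {"tx": -0.8,"ty": -6,"tz": 0,"rx": 0,"ry": 0,"rz": 0},
    {"tx": -0.8,"ty": -6,"tz": 0,"rx": 0,"ry": 0,"rz": 0},
    {"tx": -0.8,"ty": -6,"tz": 3,"rx": 0,"ry": 0,"rz": 0},
    {"tx": -0.8,"ty": -6,"tz": 3,"rx": 0,"ry": 0,"rz": 0},
  ],
)

```text
time: 7.4
tool_pos: [581.8, 252.9, 178.2]
tcp_rot: [3.135, -0.009, 1.431]
contact_force: [3.6, 11.9, 7.3]
grip_width: 0.6
finger_force: 5.8
```

Call:
carry_out(
  plan=[
    {"tx": -0.8,"ty": -6,"tz": 4,"rx": 0,"ry": 0,"rz": 0},
    {"tx": -0.8,"ty": -6,"tz": 4,"rx": 0,"ry": 0,"rz": 0},
    {"tx": -0.8,"ty": -6,"tz": 3,"rx": 0,"ry": 0,"rz": 0},
    {"tx": -0.8,"ty": -6,"tz": 3,"rx": 0,"ry": 0,"rz": 0},
    {"tx": -0.8,"ty": -6,"tz": 2,"rx": 0,"ry": 0,"rz": 0},
    {"tx": -0.8,"ty": -6,"tz": 2,"rx": 0,"ry": 0,"rz": 0},
  ],
)

```text
time: 8.0
tool_pos: [575.6, 213.8, 193.9]
tcp_rot: [3.139, -0.002, 1.431]
contact_force: [1.0, 2.9, 1.7]
grip_width: 0.4
finger_force: 1.5
```

Call:
carry_out(
  plan=[
    {"tx": -0.8,"ty": -6,"tz": 1,"rx": 0,"ry": 0,"rz": 0},
    {"tx": -0.8,"ty": -6,"tz": 1,"rx": 0,"ry": 0,"rz": 0},
    {"tx": -0.8,"ty": -6,"tz": 0,"rx": 0,"ry": 0,"rz": 0},
    {"tx": -0.8,"ty": -6,"tz": 0,"rx": 0,"ry": 0,"rz": 0},
    {"tx": -0.8,"ty": -6,"tz": 0,"rx": 0,"ry": 0,"rz": 0},
    {"tx": -0.8,"ty": -6,"tz": 0,"rx": 0,"ry": 0,"rz": 0},
    {"tx": 0,"ty": 0,"tz": 0,"rx": 0,"ry": 0,"rz": 0},
  ],
)

```text
time: 8.7
tool_pos: [570.1, 176.6, 194.5]
tcp_rot: [-3.141, 0.001, 1.429]
contact_force: [-0.4, 0.3, -0.5]
grip_width: 0.6
finger_force: 0.0
```

Run:
```python
from h import *
i=bot.capture("scene")[...,::-1][190:310,270:450]
cv2.imwrite("pics/scene5.png",cv2.resize(i,None,fx=4.4,fy=4.4,interpolation=cv2.INTER_CUBIC))
print(bot.get_obs()['tool_pos'])
```

```text
[570.21875038 177.13300962 194.64588187]
```

View pics/scene5.png

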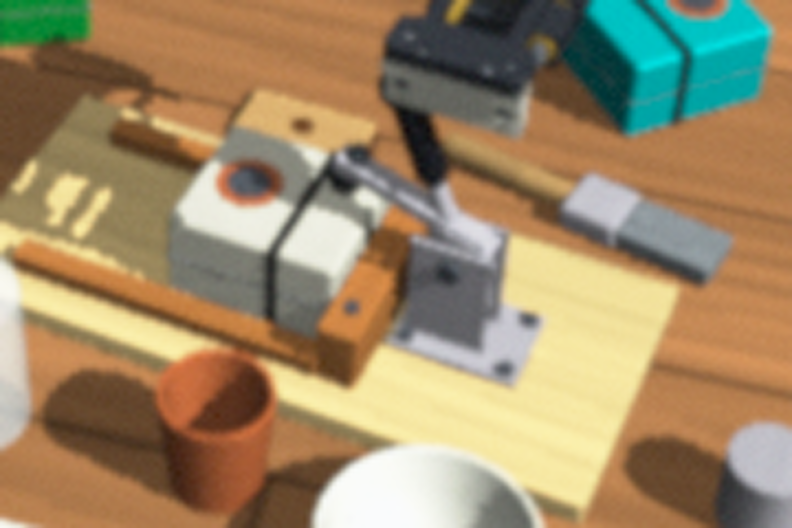

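The handle is past centre and mid-swing, with no force on the fingers, and the pad is at crop (348,165) coming down over the mould. I'll wait briefly, back away and check.

Call:
carry_out(
  plan=[
    {"tx": 0,"ty": 0,"tz": 0,"rx": 0,"ry": 0,"rz": 0},
    {"tx": 0,"ty": 0,"tz": 0,"rx": 0,"ry": 0,"rz": 0},
    {"tx": 2.8,"ty": 20,"tz": 0,"rx": 0,"ry": 0,"rz": 0},
    {"tx": 5.6,"ty": 40,"tz": 0,"rx": 0,"ry": 0,"rz": 0},
    {"tx": 5.6,"ty": 40,"tz": 20,"rx": 0,"ry": 0,"rz": 0},
    {"tx": 5.6,"ty": 40,"tz": 20,"rx": 0,"ry": 0,"rz": 0},
    {"tx": 0,"ty": 0,"tz": 0,"rx": 0,"ry": 0,"rz": 0},
    {"tx": 0,"ty": 0,"tz": 0,"rx": 0,"ry": 0,"rz": 0},
  ],
)

```text
time: 9.55
tool_pos: [589.6, 318.6, 234.5]
tcp_rot: [3.141, 0.0, 1.432]
contact_force: [1.0, 0.2, 0.0]
grip_width: 0.3
finger_force: 0.0
```

Run:
```python
from h import *
i=bot.capture("scene")[...,::-1][190:310,270:450]
cv2.imwrite("pics/scene6.png",cv2.resize(i,None,fx=4.4,fy=4.4,interpolation=cv2.INTER_CUBIC))
c=np.array([554.9,69.5]);u=np.array([.139,.99])
for a in (1.2,1.3,1.41): # handle lean, ball and pad-arm tip
  b=a-np.radians(40); print(a,(proj("scene",[[*(c+u*(95-120*np.sin(b))),84+120*np.cos(b)]])-[270,190])*4.4)
```

```text
1.2 [[376.72625547  81.22375218]]
1.3 [[359.51908027  84.58275898]]
1.41 [[342.02888412  90.12601449]]
```

View pics/scene6.png

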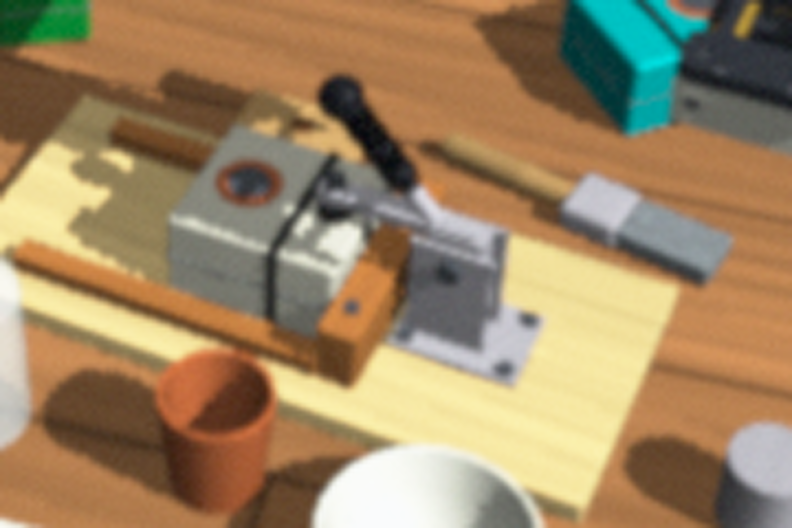

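The ball at crop (341,97) matches the shut position (342,90 for 1.41 rad). The pad rests on the mould at (333,203), the mould is against the stop, and the hand is clear.

```bash
python3 -c "
from plant import bot
print(bot.close_job())"
```

```text
the job is handed in; nothing more can be done
None
```

The mould is home against the end stop and the toggle clamp is shut with its pad on it, judging by the last camera picture; the hand is clear, the bystanders were not touched, and the job was handed in at about 9.6 s, with no verdict returned.

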